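# Wedge the rocking chopping block

## Robot

A 6-joint arm with a two-finger parallel gripper is mounted at the origin on a cart in front of the work surface, level with it; the furniture and walls round the work are solid. World frame = base frame: x ahead of the robot, y to its left, z up, the work surface at z = 0. Lengths are in m, angles in rad, forces in N, time in s.
With the tool pointing down it reaches from about 0.275 to 0.775 m from the base axis. Payload 14.6 kg.
Tool frame: the origin (TCP) lies at the very end of the fingers, on their centre line; the grasp point (between the pads) lies 19 mm behind it (ctrl.tcp_to_grasp is the distance from the TCP to the grasp point, in m); z points along the fingers, y is the line along which they close (so a half turn about z gives the same grasp; the last joint's range is limited). The gripper opens to 85 mm and grips with 20 to 120 N. Pads are 22 mm wide; open, the fingers measure 114 mm over their backs; the gripper's body (76 mm by 85 mm) begins 54 mm behind the grasp point. The pads swing forward as they close: fully open they stand 13 mm farther back than shut.
Start: joints at [1.11, 0.263, -0.048, 1.259, 0, 1.415], TCP at [0.158, 0.501, 0.231] pointing down, gripper open.
Joint ranges: [-2.65, 2.65], [-0.89, 1.7], [-1.18, 1.37], [-2.13, 2.11], [-1.35, 1.29], [-3.14, 3.14]. Speed limits (rad/s): [1.89, 1.89, 2.57, 2.79, 3.14, 3.14].

## Interface

Orientations are given as a unit quaternion [x, y, z, w].
In Python, from bench import ctrl gives the robot as it stands.
- The arm moves only by the tool arm_command, never from a script. Its argument "series" is one flat list of numbers, 7 for each row, row after row: the turn, a rotation vector about the tool's x, y, z in degrees, then the shift along the tool's x, y, z in mm, then the closure in counts, from 0 (fully open) to 255 (shut). In form: [wx, wy, wz, x, y, z, grip, wx, wy, wz, x, y, z, grip, ...]. A call has 1 to 10 rows; each row is the pose to reach, as a shift and turn from the pose commanded when the call began, along the tool's axes at that moment; what a row does not reach only later rows make up. A row lasts 1/12 s, in which the tool goes at most 41.7 mm and 7.16 degrees, less where a joint would pass 70% of its speed; a pose out of reach is approached as far as the arm can. A call with a gripper value outside its range is refused whole. The fingers move at their own pace and stop on an object; the grip force is fixed at half the most. Time passes only in rows, so rows that repeat a pose let the fingers close. It gives the time, the measured TCP pose, the force, the opening and the grip force at its end, in the units of the state.
- ctrl.observe(): the state, without advancing time (a new reading comes with each control period).
- ctrl.read_camera(name): name is "side" or "top" or "wrist"; returns a dict with "frame" (480x640x3 uint8, red, green, blue), "mtx" (3x3 intrinsics, pixels), "R" (3x3) and "t" (3): a world point X has camera coordinates R X + t. Camera axes: x right, y down, z forward; pixel columns grow to the right and rows downward; lengths in m; the calibration is good to about 2 mm. A picture is of the moment at which its call begins. There is no depth.
- ctrl.job_done(): hands the job in; it is judged then, once.
The state is a dict: "time_s": time; "joints": joint angles; "qvel": joint speeds; "joint_efforts": joint torques, N m; "tool_pos": TCP position; "tool_rot": TCP orientation; "wrist_force": force on the tool from outside, world axes, zero at the start; "torque": the same for the moment, N m; "finger_gap": opening from 0.0 (shut) to 1.0 (fully open); "grip_force": force on a finger pad.
Only numpy, scipy, OpenCV 4.12 (cv2) and the standard library are available. Lean on these libraries where they do the work, as an engineer would, in place of code of your own. Each camera call takes 0.05 s, during which the arm holds its last target. There are 200 camera calls.

## Task

The chopping block rocks because one of its two front feet has lost its pad and hangs clear of the worktop. Take the wooden wedge, lay it flat in front of that foot with its thin end started loosely in the gap and let go of it; then tap it in from behind, straight and gently, until it stops and sits tight under the foot. Leave it there, do not force it once it has stopped, and disturb nothing else.

Things in the scene. Friction and masses are not known exactly. Their poses are not given: they have to be found in the camera images.
- block: Wooden chopping block, 200 x 210 mm (x by y), underside 26, top 62 mm above the worktop (here, beside the hob, at z = -4.3 mm), on four corner posts; too heavy to move. Origin on the worktop at its front, half-way between the front faces of the front posts, which stand at y = +70 and -70 mm, 6 mm proud of the slab; either may be short. +x is level, from its front (towards the robot) to its back.
- short_foot: Short front foot: 36 mm square post without its grey pad; flat level underside 7.5 to 14.5 mm above the worktop (unknown, differs each run). The other front foot has its pad. Origin on the worktop, straight below the middle of the post's front face. Axes as the block's: +x into the gap (driving direction), y across. The post reaches 36 mm back, 18 mm to each side; it does not give way.
- wedge_center (a point): Loose pale wood wedge, 120 long, 40 wide, about 90 g, flat side down: 4 mm thick at the thin end, rising evenly to 21 mm at the thick end. This point is half-way along and half-way up (6.25 mm above its underside). +x points to the thin end (60 mm off), -x to the upright flat 40 x 21 mm thick end (60 mm off). It slides at about 1 N; seating it takes a push of about 10 N; friction then holds it.
- spice_jar: Spice jar, 41 mm wide, 105 mm tall, standing on the block beside which lies a garlic bulb; leave alone. Origin at its underside.
- jam_jar: Jam jar, 66 mm wide, 90 mm tall, on the worktop to the right; leave alone. Origin at its underside.
- tin: Small tin, 57 mm wide, 72 mm tall, on the worktop to the right; leave alone. Origin at its underside.

How it is judged:
On the way, in this order (a step that is already met when the one before it is completed fails the run):
1. the wedge lies flat and loose with its thin end in the gap under the short foot, let go (x of wedge_center in the frame of short_foot above -0.058 m and y of wedge_center in the frame of short_foot between -0.018 and 0.018 m and height (world z) of wedge_center below 0.007 m and contact force between the fingers and wedge below 0.1 N and contact force between wedge and short_foot below 0.5 N), for 0.2 s.
2. the wedge is tapped in until it is tight under the foot (contact force between wedge and short_foot above 2 N), for 0.1 s.
At the end, for the whole second after the job is handed in: The wedge lies flat on the worktop under the short foot, let go and at rest, tight enough that it still presses on the foot with more than 1 N, its middle line within 18 mm of the middle of the foot and within 15 degrees of straight (contact force between wedge and short_foot above 1 N and y of wedge_center in the frame of short_foot between -0.018 and 0.018 m and angle between the x axis of wedge_center and the x axis of short_foot, either way round below 0.26 rad and height (world z) of wedge_center below 0.007 m and linear speed of wedge below 0.005 m/s and contact force between each of the arm, the fingers and wedge below 0.1 N); the robot touches nothing.
It fails at once if the wedge is forced: it presses on the foot with more than 20 N (contact force between wedge and short_foot above 20 N).
It fails at once if the spice jar is disturbed (distance of spice_jar from where it was at the start of the episode above 0.03 m).
It fails at once if the jam jar is disturbed (distance of jam_jar from where it was at the start of the episode above 0.03 m).
It fails at once if the tin is disturbed (distance of tin from where it was at the start of the episode above 0.03 m).
It also fails if it takes over 51 s, if anything falls off the work surface, if the arm or the gripper's body presses on something with over 40 N, if the wrist force passes 120 N, or if a joint passes its speed limit or range.

## Working session

There is one attempt and no reset: what is moved stays moved. The work goes in short steps, Python scripts to look and compute and a tool call to move; the robot and the scene stay as the last step left them, time stands still between calls to the robot, and variables do not carry over. Pictures are saved under pics/ and viewed, at most 10 in all, crops included, and the job is handed in when it is done.

Besides the shell and the picture viewer there is one more tool, called after "Request:" as name(argument=value, ...) on one line, values as JSON. arm_command: Moves the arm, as the interface text tells. Its arguments: {"type":"object","properties":{"series":{"type":"array","items":{"type":"number"}}},"required":["series"]}

```bash
mkdir -p pics
cat > h.py <<'E'
import numpy as np, cv2
from bench import ctrl
from scipy.spatial.transform import Rotation as Ro
def snap(n,f):
    c=ctrl.read_camera(n); cv2.imwrite('pics/'+f+'.png',c['frame'][:,:,::-1]); np.savez('pics/'+f+'.npz',**{k:np.array(c[k]) for k in('frame','mtx','R','t')}); return c
def load(f): return np.load('pics/'+f+'.npz')
def back(c,u,v,z):
    d=c['R'].T@np.linalg.inv(c['mtx'])@np.array([u,v,1.]); o=-c['R'].T@c['t']; return o+d*(z-o[2])/d[2]
def proj(c,X):
    p=c['mtx']@(c['R']@np.array(X)+c['t']); return p[:2]/p[2]
E
python3 - <<'E'
from h import *
for n in('side','top','wrist'):
    c=snap(n,n+'0'); print(n,(-c['R'].T@c['t']).round(3),c['R'][2].round(2))
print(ctrl.observe())
E
```

```text
side [0.39  0.403 0.525] [ 0.11 -0.87 -0.47]
top [ 0.424 -0.455  0.969] [ 0.08 -0.02 -1.  ]
wrist [0.095 0.521 0.373] [ 0.25 -0.08 -0.97]
{'time_s': 0.15, 'joints': array([ 1.10970314e+00,  2.63412578e-01, -4.87468882e-02,  1.25935738e+00,
        6.15200442e-06,  1.41548884e+00]), 'qvel': array([-1.23414233e-03, -3.34205975e-03,  1.65423723e-03, -2.46513553e-03,
       -1.08903090e-05, -1.48402332e-05]), 'joint_efforts': array([ 1.96891779e-03, -6.37825584e+01,  3.84647977e+01,  1.06026701e-02,
       -1.43266834e-04,  3.73089676e-05]), 'tool_pos': array([0.15797655, 0.5004868 , 0.23095204]), 'tool_rot': array([ 1.52297861e-01,  9.88334575e-01, -3.42351969e-04, -1.12213913e-04]), 'wrist_force': array([-0.26822306, -0.1160453 , -0.92995836]), 'torque': array([ 0.04244561, -0.00881688,  0.03356462]), 'grip_force': 0.0, 'finger_gap': 1.002710183721193}
```

View pics/top0.png

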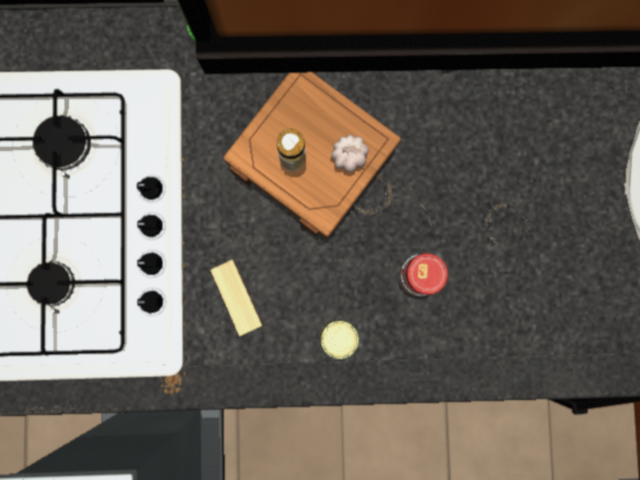

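View pics/side0.png

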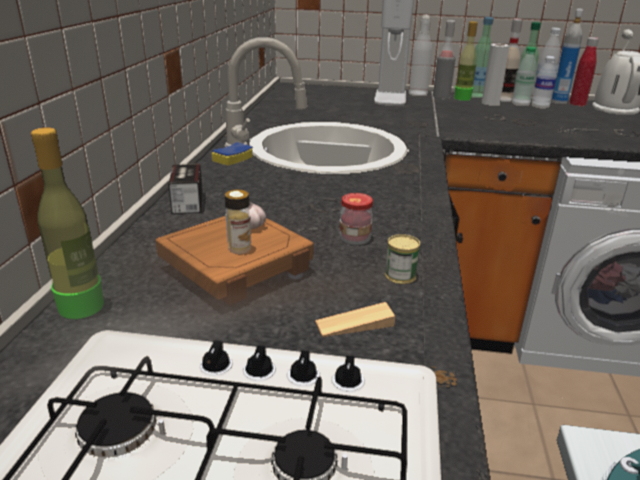

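The top view shows the block with its front edge running from about (226,157) to (327,235) and the front posts near (240,175) and (313,225). The wedge lies from (222,265) to (251,330). In the side view the wedge is at about (355,320) and the near posts are around (232,285) and (300,262). I need enlarged crops to tell which end of the wedge is thin and which foot is short.

Run:
```python
from h import *
def crop(f,x0,y0,w,h,s):
    return cv2.resize(load(f)['frame'][y0:y0+h,x0:x0+w,::-1],None,fx=s,fy=s,interpolation=cv2.INTER_CUBIC)
a=crop('side0',150,220,260,125,3); b=crop('top0',195,60,260,75,3)
cv2.imwrite('pics/c1.png',a)
cv2.imwrite('pics/c2.png',crop('top0',200,150,200,150,4))
c=load('top0')
for p in [(226,157),(303,71),(399,139),(327,235)]: print(back(c,*p,.0577))
for p in [(211,267),(233,261),(261,327),(239,335)]: print(back(c,*p,.008))
```

```text
[ 0.65003397 -0.32550164  0.0577    ]
[ 0.78825629 -0.45090111  0.0577    ]
[ 0.67363297 -0.60197647  0.0577    ]
[ 0.52180696 -0.48254819  0.0577    ]
[ 0.47865083 -0.29144525  0.008     ]
[ 0.48766855 -0.3277167   0.008     ]
[ 0.37823427 -0.37192973  0.008     ]
[ 0.36621935 -0.33582102  0.008     ]
```

View pics/c1.png

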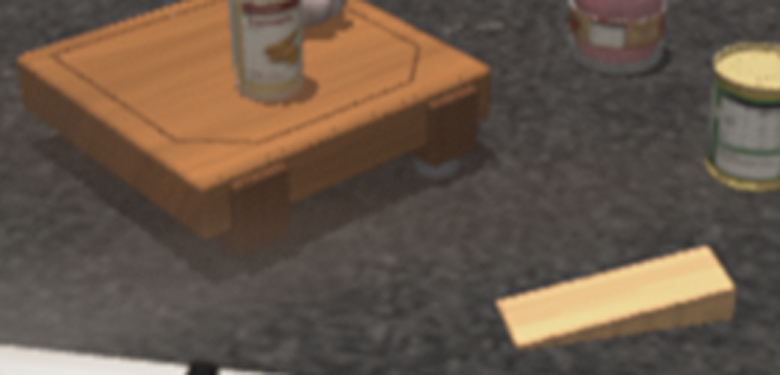

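View pics/c2.png

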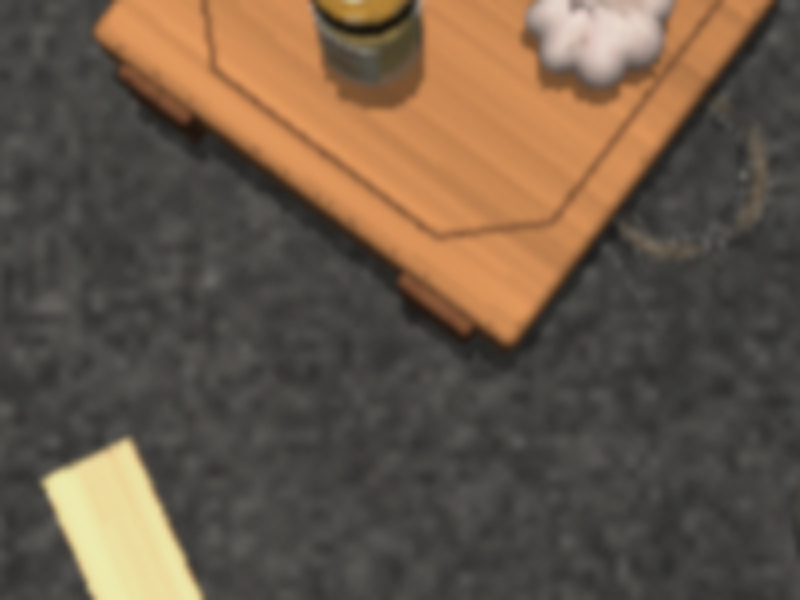

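The side crop shows the grey pad under the right-hand foot at about (437,165) and none under the near-left post at about (258,215), so the +y front foot is the short one. The wedge's thin end is at about (505,320), already facing the block. Next I fit the block and wedge poses using both views.

Run:
```python
from h import *
from scipy.optimize import least_squares as LS
T,S=load('top0'),load('side0'); zb=-.0043
ct=lambda u,v:(200+u/4,150+v/4); cs=lambda u,v:(150+u/3,220+v/3)
def model(p,q): 
    c,s=np.cos(p[2]),np.sin(p[2]); return [p[0]+c*q[0]-s*q[1],p[1]+s*q[0]+c*q[1],zb+q[2]]
def fit(obs,p0):
    f=lambda p:np.concatenate([proj(c,model(p,q))-uv for c,q,uv in obs])
    r=LS(f,p0,loss='soft_l1'); print(r.x.round(4),np.degrees(r.x[2]).round(2)); print(f(r.x).reshape(-1,2).round(1).tolist()); return r.x
for xb in (.2,.206):
  ob=[(T,(.006,.105,.062),ct(95,33)),(T,(.006,-.105,.062),ct(513,348)),(T,(xb,.105,.062),(303,71)),(T,(xb,-.105,.062),(399,139)),
    (S,(.006,.105,.062),cs(205,190)),(S,(.006,-.105,.062),cs(490,75)),(S,(xb,.105,.062),cs(18,62)),(T,(0,.07,.055),ct(154,96)),(T,(0,-.07,.055),ct(435,306))]
  b=fit(ob,[.59,-.4,-.7])
print('foot',model(b,(0,.07,0)))
h=.06
ow=[(T,(h,.02,.004),(211,267)),(T,(h,-.02,.004),(233,261)),(T,(-h,-.02,.021),(261,327)),(T,(-h,.02,.021),(239,335)),
 (S,(h,-.02,.004),cs(497,301)),(S,(h,.02,.004),cs(520,347)),(S,(-h,.02,.021),cs(735,289)),(S,(-h,-.02,.021),cs(708,246)),(S,(-h,.02,0),cs(733,316))]
w=fit(ow,[.43,-.33,.4])
# predicted underside of short post in side view
for z in (.0,.0075,.0145): print(z,[((proj(S,model(b,(0,y,z)))-(150,220))*3).round(0).tolist() for y in (.088,.052)])
o=ctrl.observe(); print(Ro.from_quat(o['tool_rot']).as_matrix().round(3))
```

```text
[ 0.58   -0.3984 -0.6638] -38.03
[[-1.6, -0.8], [0.2, -0.9], [-7.7, -8.3], [1.5, 0.5], [0.4, -1.5], [2.3, -3.4], [1.0, -1.3], [-0.5, 0.4], [-0.4, -0.0]]
[ 0.5795 -0.3984 -0.6763] -38.75
[[-1.0, -1.1], [-0.2, 0.1], [-3.6, -10.6], [4.5, -0.6], [0.3, -1.8], [3.1, -3.2], [0.5, -3.1], [-0.1, 0.3], [-0.7, 0.7]]
foot [np.float64(0.6233020773757761), np.float64(-0.3438453446588638), -0.0043]
[ 0.4302 -0.3311  0.4031] 23.1
[[-0.5, 1.0], [-0.4, -3.0], [0.2, -2.6], [-0.4, -0.2], [0.5, -0.6], [-0.8, -1.2], [0.9, -0.9], [1.0, -0.3], [0.4, 0.9]]
0.0 [[245.0, 274.0], [298.0, 250.0]]
0.0075 [[245.0, 263.0], [298.0, 239.0]]
0.0145 [[244.0, 252.0], [297.0, 229.0]]
[[-0.954  0.301 -0.   ]
 [ 0.301  0.954 -0.001]
 [ 0.    -0.001 -1.   ]]
```

```bash
cat >> h.py <<'E'
def goal(x,y,z,yaw):  # yaw (deg) of driving direction = -tool x ; tool straight down
    o=ctrl.observe(); R=Ro.from_quat(o['tool_rot']); a=np.radians(yaw+180)
    X=np.array([np.cos(a),np.sin(a),0]); Z=np.array([0,0,-1.]); G=Ro.from_matrix(np.c_[X,np.cross(Z,X),Z])
    print((R.inv()*G).as_rotvec(degrees=True).round(2),(R.inv().apply(np.array([x,y,z])-o['tool_pos'])*1000).round(1),'t',o['time_s'])
E
python3 -c "
from h import *
goal(.36,.16,.2,23.1)"
```

```text
[-4.000e-02 -2.000e-02 -4.062e+01] [-295.2 -263.9   31.1] t 0.15
```

Request:
arm_command(series=[0,0,-40.6,-295,-264,31,0,0,0,-40.6,-295,-264,31,0,0,0,-40.6,-295,-264,31,0,0,0,-40.6,-295,-264,31,0,0,0,-40.6,-295,-264,31,0,0,0,-40.6,-295,-264,31,0,0,0,-40.6,-295,-264,31,0,0,0,-40.6,-295,-264,31,0,0,0,-40.6,-295,-264,31,0,0,0,-40.6,-295,-264,31,0])

```text
time_s: 0.98
tool_pos: [0.3541, 0.1687, 0.2012]
tool_rot: [-0.2, 0.98, 0.0, 0.0]
wrist_force: [1.6, 1.2, 1.0]
finger_gap: 1.001
grip_force: 0.0
```

```bash
python3 -c "
from h import *
goal(.40,-.22,.2,23.1)"
```

```text
[-0.    0.02  0.  ] [ 110.3 -375.5    1.2] t 0.9833
```

Request:
arm_command(series=[0,0,0,110,-375,1,0,0,0,0,110,-375,1,0,0,0,0,110,-375,1,0,0,0,0,110,-375,1,0,0,0,0,110,-375,1,0,0,0,0,110,-375,1,0,0,0,0,110,-375,1,0,0,0,0,110,-375,1,0,0,0,0,110,-375,1,0,0,0,0,110,-375,1,0])

```text
time_s: 1.82
tool_pos: [0.3997, -0.2219, 0.1999]
tool_rot: [-0.199, 0.98, -0.0, -0.0]
wrist_force: [0.1, 1.5, -1.4]
finger_gap: 1.0
grip_force: 0.0
```

```bash
python3 -c "
from h import *
goal(.407,-.341,.10,23.1)
c=snap('wrist','w1'); print((-c['R'].T@c['t']).round(3)); 
for q in [(.43,-.331,0),(.624,-.344,0)]: print(proj(c,q))"
```

```text
[-0.05 -0.01 -0.18] [  39.6 -112.4  100. ] t 1.8167
[ 0.339 -0.247  0.342]
[195.43474102 195.05783488]
[124.88937054 363.06185484]
```

View pics/w1.png

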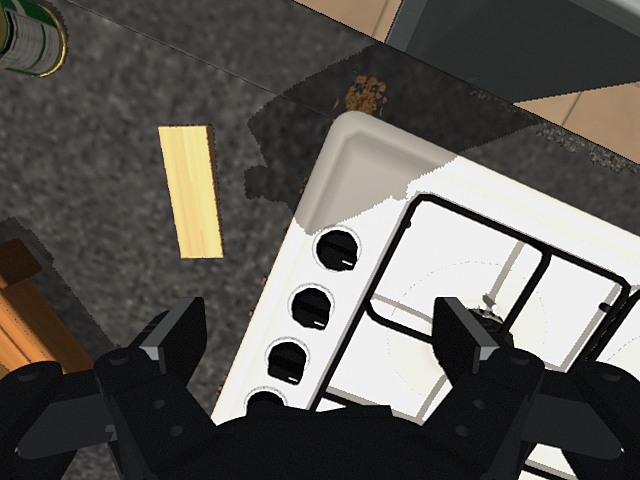

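The wrist view shows the wedge with its thick end at about (182,126) and thin end at about (202,258), which agrees with the prediction. I'll refit the wedge from these corners.

Run:
```python
from h import *
c=load('w1')
a=[back(c,*p,z-.0043)[:2] for p,z in [((158,126),.021),((207,126),.021),((181,258),.004),((223,257),.004)]]
for p in a: print(p.round(4))
k=(a[0]+a[1])/2; n=(a[2]+a[3])/2; d=n-k; print((k+n)/2,np.linalg.norm(d),np.degrees(np.arctan2(d[1],d[0])),np.linalg.norm(a[0]-a[1]))
```

```text
[ 0.383  -0.3731]
[ 0.3673 -0.3359]
[ 0.4928 -0.3251]
[ 0.4763 -0.2886]
[ 0.42984207 -0.33065452] 0.11934193453330535 23.538928251540174 0.040425727645608256
```

```bash
python3 -c "
from h import *
goal(.4098,-.3394,.06,23.3)
goal(.4098,-.3394,-.001,23.3)"
```

```text
[-0.06 -0.02 -0.42] [  36.3 -110.9  139.9] t 1.8667
[-0.06 -0.02 -0.42] [  36.3 -110.8  200.9] t 1.8667
```

Request:
arm_command(series=[0,0,-0.4,36,-111,60,60,0,0,-0.4,36,-111,80,60,0,0,-0.4,36,-111,100,60,0,0,-0.4,36,-111,120,60,0,0,-0.4,36,-111,150,60,0,0,-0.4,36,-111,165,60,0,0,-0.4,36,-111,165,60,0,0,-0.4,36,-111,165,60])

```text
time_s: 2.53
tool_pos: [0.4097, -0.3333, 0.0351]
tool_rot: [-0.204, 0.979, 0.001, -0.0]
wrist_force: [-0.0, -0.5, 0.6]
finger_gap: 0.762
grip_force: 0.0
```

```bash
python3 -c "
from h import *
goal(.4098,-.3394,-.001,23.3)"
```

```text
[ 0.09 -0.03  0.18] [ 2.3 -5.7 36.1] t 2.5333
```

Request:
arm_command(series=[0,0,0,1,-3,0,60,0,0,0,1,-3,0,60])

```text
time_s: 2.7
tool_pos: [0.4112, -0.3379, 0.0369]
tool_rot: [-0.204, 0.979, -0.001, 0.001]
wrist_force: [-1.3, -0.5, 0.4]
finger_gap: 0.763
grip_force: 0.0
```

```bash
python3 -c "
from h import *
goal(.4098,-.3394,-.001,23.3)"
```

```text
[-0.16  0.05  0.2 ] [ 1.9 -0.7 37.9] t 2.7
```

Request:
arm_command(series=[0,0,0,1,0,10,60,0,0,0,1,0,20,60,0,0,0,1,0,30,60,0,0,0,1,0,36,60,0,0,0,1,0,37,60,0,0,0,1,0,37,60])

```text
time_s: 3.2
tool_pos: [0.4095, -0.3375, -0.0012]
tool_rot: [-0.204, 0.979, -0.0, 0.0]
wrist_force: [0.9, -0.2, 0.4]
finger_gap: 0.767
grip_force: 0.0
```

Request:
arm_command(series=[0,0,0,0,-1,0,255,0,0,0,0,-1,0,255,0,0,0,0,-1,0,255,0,0,0,0,-1,0,255,0,0,0,0,-1,0,255,0,0,0,0,-1,0,255,0,0,0,0,-1,0,255])

```text
time_s: 3.78
tool_pos: [0.4101, -0.3387, -0.0008]
tool_rot: [-0.203, 0.979, -0.001, 0.0]
wrist_force: [-0.6, 1.6, 10.1]
finger_gap: 0.453
grip_force: 60.5
```

Request:
arm_command(series=[0,0,0,0,0,-10,255,0,0,0,0,0,-20,255,0,0,0,0,0,-30,255,0,0,0,0,0,-30,255])

```text
time_s: 4.12
tool_pos: [0.4104, -0.339, 0.03]
tool_rot: [-0.203, 0.979, -0.001, 0.001]
wrist_force: [1.8, 0.4, -1.3]
finger_gap: 0.451
grip_force: 61.0
```

```bash
python3 -c "
from h import *
goal(.536,-.275,.029,-38)"
```

```text
[-0.1   0.12 61.48] [-140.7    8.7    1.1] t 4.1167
```

Request:
arm_command(series=[0,0,7,-16,1,0,255,0,0,14,-32,2,0,255,0,0,21,-48,3,0,255,0,0,28,-64,4,0,255,0,0,35,-80,5,0,255,0,0,42,-96,6,0,255,0,0,49,-112,7,0,255,0,0,56,-128,8,0,255,0,0,61.5,-140,9,0,255,0,0,61.5,-140,9,0,255])

```text
time_s: 4.95
tool_pos: [0.5361, -0.2733, 0.0278]
tool_rot: [0.327, 0.945, 0.0, 0.0]
wrist_force: [-0.6, 0.8, -1.0]
finger_gap: 0.453
grip_force: 60.9
```

```bash
python3 -c "
from h import *
goal(.536,-.275,.029,-38)
c=snap('wrist','w2');snap('side','s2')
for q in [(.624,-.344,0),(.58,-.3984,.05)]: print(proj(c,q))
T=load('top0')
for p in [(182,100),(182,200),(182,360)]: print(back(T,*p,.005))"
```

```text
[ 0.03  0.02 -0.23] [-1.  -1.4 -1.2] t 4.95
[315.68438532 469.20187614]
[151.68369469 566.53927042]
[ 0.76247956 -0.245214    0.005     ]
[ 0.5917977  -0.24402452  0.005     ]
[ 0.328127   -0.24218702  0.005     ]
```

View pics/w2.png

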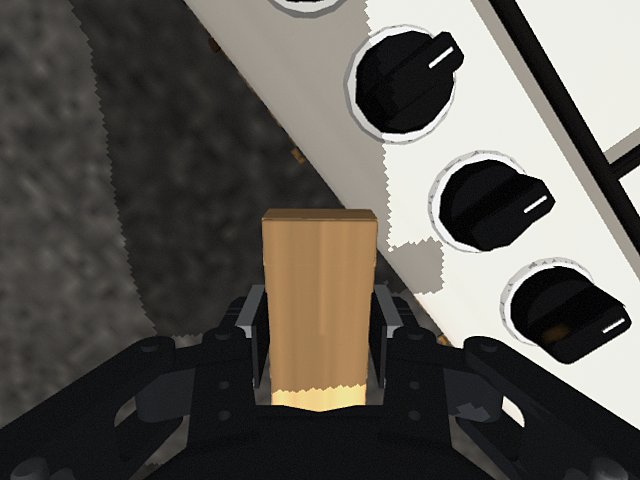

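The wrist view shows the wedge held straight, its thick end at about (320,213), and the hob edge to the right at y ≈ -0.244. I'll check the foot in the side view.

Run:
```python
from h import *
S=load('s2'); im=cv2.resize(S['frame'][215:315,150:350,::-1],None,fx=4,fy=4,interpolation=cv2.INTER_CUBIC)
th=np.radians(-38.2)
for q in [(0,.088,.0),(0,.052,0),(0,.088,.04),(0,.052,.04),(0,-.07,0),(.006,.105,.062),(.006,-.105,.062),(0,-.052,.05)]:
    X=np.array([.58+np.cos(th)*q[0]-np.sin(th)*q[1],-.3984+np.sin(th)*q[0]+np.cos(th)*q[1],q[2]-.0043])
    u=((proj(S,X)-(150,215)+.5)*4-.5).round().astype(int); print(q,u); cv2.circle(im,tuple(int(i) for i in u),2,(0,255,0),-1)
cv2.imwrite('pics/s2c.png',im)
```

```text
(0, 0.088, 0.0) [328 388]
(0, 0.052, 0) [399 356]
(0, 0.088, 0.04) [323 306]
(0, 0.052, 0.04) [395 275]
(0, -0.07, 0) [615 256]
(0.006, 0.105, 0.062) [276 268]
(0.006, -0.105, 0.062) [665 108]
(0, -0.052, 0.05) [585 173]
```

View pics/s2c.png

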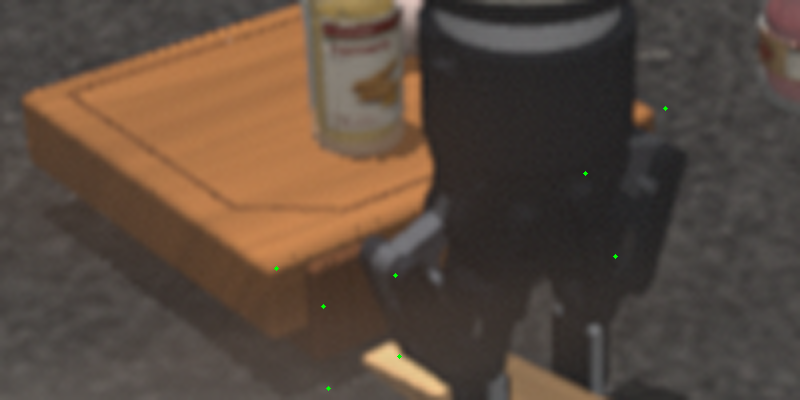

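The foot prediction agrees with the picture to about 3 mm, post near (330,310) in the crop. Next I move to just ahead of the foot, then lower the wedge.

```bash
python3 -c "
from h import *
goal(.5547,-.2898,.028,-38.2)"
```

```text
[-0.01 -0.03  0.37] [-25.8  -0.   -0.2] t 5.05
```

Request:
arm_command(series=[0,0,0.4,-9,0,0,255,0,0,0.4,-18,0,0,255,0,0,0.4,-26,0,0,255,0,0,0.4,-26,0,0,255,0,0,0.4,-26,0,8,255,0,0,0.4,-26,0,16,255,0,0,0.4,-26,0,24,255,0,0,0.4,-26,0,27,255,0,0,0.4,-26,0,27,255])

```text
time_s: 5.8
tool_pos: [0.5543, -0.2897, 0.0001]
tool_rot: [0.329, 0.944, 0.0, -0.001]
wrist_force: [0.4, 0.0, -0.2]
finger_gap: 0.445
grip_force: 60.9
```

```bash
python3 -c "
from h import *
goal(.5547,-.2898,-.001,-38.2)"
```

```text
[-0.01 -0.1  -0.21] [-0.4  0.2  1.1] t 5.8
```

Request:
arm_command(series=[0,0,0,-4,0,1,255,0,0,0,-9,0,1,255,0,0,0,-14,0,1,255,0,0,0,-18,0,1,255,0,0,0,-21,0,1,255,0,0,0,-21,0,1,255,0,0,0,-21,0,1,255])

```text
time_s: 6.38
tool_pos: [0.5716, -0.3034, 0.0002]
tool_rot: [0.329, 0.944, 0.0, -0.0]
wrist_force: [0.2, -0.0, -0.9]
finger_gap: 0.448
grip_force: 60.9
```

Run:
```python
from h import *
a=snap('side','s3')['frame'][215:315,150:350,::-1]
cv2.imwrite('pics/s3c.png',cv2.resize(a,None,fx=4,fy=4,interpolation=cv2.INTER_CUBIC))
```

```text
(no output)
```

View pics/s3c.png

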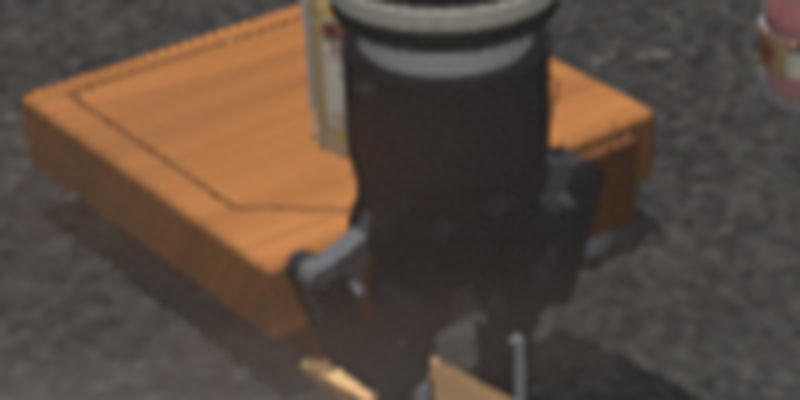

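The side view shows the wedge's left edge running under the short foot, with the thin-end corner visible at about (302,362). I'll release it, opening only a little because of the hob, then raise.

Request:
arm_command(series=[0,0,0,0,0,0,80,0,0,0,0,0,0,80,0,0,0,0,0,0,80,0,0,0,0,0,0,80,0,0,0,0,0,-10,80,0,0,0,0,0,-25,80,0,0,0,0,0,-45,80,0,0,0,20,0,-60,80,0,0,0,45,0,-70,80,0,0,0,65,0,-70,80])

```text
time_s: 7.27
tool_pos: [0.5205, -0.2628, 0.0729]
tool_rot: [0.329, 0.944, -0.0, 0.002]
wrist_force: [0.9, 0.2, 0.1]
finger_gap: 0.687
grip_force: 0.0
```

Run:
```python
from h import *
S=snap('side','s4'); snap('top','t4');snap('wrist','w4')
a=cv2.resize(S['frame'][240:320,190:340,::-1],None,fx=5,fy=5,interpolation=cv2.INTER_CUBIC)
d=np.array([np.cos(np.radians(-38.2)),np.sin(np.radians(-38.2))]); n=np.array([-d[1],d[0]])
c=np.array([.5716,-.3034])+.0214*d
def put(p,z,col):
    u=(proj(S,[*p,z-.0043])-(190,240)+.5)*5; print(u.round()); cv2.circle(a,tuple(int(i) for i in u),2,col,-1)
for s in(1,-1):
    put(c+.06*d+s*.02*n,.004,(0,255,0)); put(c-.06*d+s*.02*n,.021,(0,255,0))
    f=np.array([.58,-.3984])+(.07+s*.018)*n
    put(f,.011,(255,0,0)); put(f,.0,(255,0,0))
cv2.imwrite('pics/s4c.png',a)
```

```text
[179. 332.]
[405. 453.]
[209. 333.]
[211. 361.]
[276. 288.]
[506. 401.]
[298. 293.]
[299. 320.]
```

View pics/s4c.png

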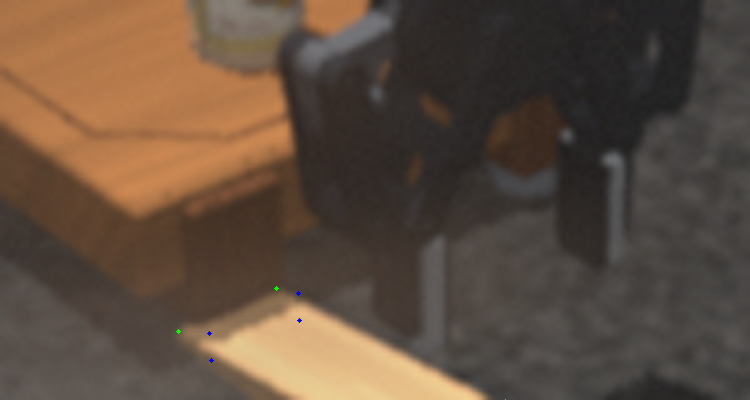

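The wedge's thin end lines up with the prediction, running (180,332)–(276,288). The post seems about 15 crop pixels to the left of its prediction, so I'll refine the block pose by edge fitting before pushing.

```bash
cat > fit.py <<'E'
from h import *
from scipy.ndimage import map_coordinates as mc, gaussian_filter as gf
from scipy.optimize import least_squares as LS
def M(p,q):
    c,s=np.cos(p[2]),np.sin(p[2]); return [p[0]+c*q[0]-s*q[1],p[1]+s*q[0]+c*q[1],q[2]-.0043]
def meas(c,p,A,B,ch,w=5):
    """edge points near model segment AB: returns list (pixel of edge, normal, param)"""
    g=gf(c['frame'][:,:,ch].astype(float),.7); out=[]
    a,b=proj(c,M(p,A)),proj(c,M(p,B)); t=(b-a)/np.linalg.norm(b-a); n=np.array([-t[1],t[0]]); s=np.arange(-w,w+.01,.25)
    for k in np.linspace(.08,.92,25):
        P=a+k*(b-a); L=P+s[:,None]*n; v=mc(g,[L[:,1],L[:,0]],order=1); d=np.abs(np.gradient(v)); i=d.argmax()
        if d[i]>1.5: out.append((L[i],n,k))
    return out
T,S=load('top0'),load('side0')
def run(D,p):
    h=.062; x0,x1=.006,.006+D
    E=[(T,(x0,.105,h),(x0,-.105,h)),(T,(x0,-.105,h),(x1,-.105,h)),(T,(x0,.105,h),(x1-.03,.105,h)),(S,(x0,.105,h),(x0,-.105,h)),(S,(x0,.105,h),(x1,.105,h)),(S,(x0,.105,.026),(x1,.105,.026))]
    for it in range(8):
        m=[(e,meas(e[0],p,e[1],e[2],0,6 if it<4 else 3)) for e in E]
        def f(p):
            return np.array([ (proj(e[0],M(p,np.array(e[1])*(1-k)+np.array(e[2])*k))-u)@n for e,l in m for u,n,k in l])
        p=LS(f,p,loss='soft_l1',f_scale=.5).x
    print(D,p[:2].round(4),np.degrees(p[2]).round(2),[np.median([(proj(e[0],M(p,np.array(e[1])*(1-k)+np.array(e[2])*k))-u)@n for u,n,k in l]).round(2) if l else None for e,l in m],[len(l) for e,l in m]); return p
if __name__=='__main__':
    for D in(.194,.2): p=run(D,np.array([.58,-.3984,np.radians(-38.2)])); print('foot',np.round(M(p,(0,.07,0)),4))
E
python3 fit.py
```

```text
0.194 [ 0.5799 -0.3972] -38.2 [np.float64(-0.25), np.float64(0.22), np.float64(-0.78), np.float64(-0.01), np.float64(1.23), np.float64(-0.27)] [25, 25, 25, 25, 25, 21]
foot [ 0.6232 -0.3422 -0.0043]
0.2 [ 0.5799 -0.3972] -38.23 [np.float64(-0.22), np.float64(0.26), np.float64(-0.76), np.float64(0.0), np.float64(1.26), np.float64(-0.27)] [25, 25, 25, 25, 25, 21]
foot [ 0.6232 -0.3422 -0.0043]
```

Run:
```python
from fit import *
p=[.5799,-.3972,np.radians(-38.2)]
for z in(.03,.04):
  for q in[(0,.088,z),(.006,.088,z),(0,.052,z),(.006,.052,z)]: print(q,proj(S,M(p,q)).round(1))
  r=int(round(proj(S,M(p,(0,.07,z)))[1])); print(r,[tuple(int(i) for i in S['frame'][r,u,:2]) for u in range(220,256)])
# vertical profile below foot centre, before wedge
for y in (.08,.07,.06):
  a=[proj(S,M(p,(0,y,z))) for z in(.03,.0145,.0075,0,)]; print([x.round(1).tolist() for x in a])
  u=int(round(a[1][0])); r0=int(a[0][1]); print(u,r0,[tuple(int(i) for i in S['frame'][r,u]) for r in range(r0,r0+18)])
S4=load('s4')
for y in (.08,.07,.06):
  a=proj(S4,M(p,(0,y,.0145))); u=int(round(a[0])); print('s4',u,a[1].round(1),[(r,*(int(i) for i in S4['frame'][r,u])) for r in range(int(a[1])-6,int(a[1])+14)])
```

```text
(0, 0.088, 0.03) [230.6 296.8]
(0.006, 0.088, 0.03) [228.5 295.3]
(0, 0.052, 0.03) [248.5 288.9]
(0.006, 0.052, 0.03) [246.4 287.5]
293 [(88, 64), (88, 64), (89, 66), (89, 65), (90, 67), (92, 66), (86, 63), (77, 59), (76, 57), (76, 57), (76, 56), (76, 57), (74, 56), (75, 57), (76, 56), (75, 56), (75, 57), (75, 56), (75, 56), (76, 57), (77, 58), (76, 57), (75, 56), (75, 57), (76, 57), (74, 57), (73, 57), (74, 61), (73, 61), (71, 60), (71, 60), (71, 59), (70, 59), (71, 59), (70, 58), (72, 60)]
(0, 0.088, 0.04) [230.3 291.6]
(0.006, 0.088, 0.04) [228.1 290.1]
(0, 0.052, 0.04) [248.3 283.8]
(0.006, 0.052, 0.04) [246.1 282.3]
288 [(85, 62), (85, 61), (86, 62), (85, 61), (85, 62), (84, 61), (80, 58), (71, 51), (72, 52), (74, 53), (72, 53), (70, 51), (71, 52), (71, 52), (72, 52), (71, 52), (72, 54), (70, 52), (71, 53), (72, 54), (72, 52), (71, 51), (71, 52), (71, 52), (70, 51), (70, 51), (67, 52), (66, 54), (64, 54), (64, 53), (64, 54), (65, 55), (67, 56), (66, 56), (67, 57), (67, 57)]
[[234.7, 295.0], [235.1, 302.9], [235.4, 306.5], [235.6, 310.3]]
235 295 [(78, 59, 47), (78, 58, 48), (79,
[... 1453 characters left out ...]
102, 77), (302, 138, 109, 82), (303, 139, 111, 84), (304, 150, 119, 89), (305, 194, 153, 111), (306, 224, 180, 129), (307, 227, 188, 135), (308, 226, 192, 138), (309, 227, 196, 141), (310, 226, 196, 142), (311, 227, 195, 141), (312, 228, 193, 140), (313, 228, 187, 136)]
s4 245 298.5 [(292, 77, 59, 45), (293, 78, 60, 46), (294, 79, 60, 48), (295, 80, 60, 48), (296, 80, 62, 50), (297, 83, 65, 51), (298, 105, 83, 63), (299, 131, 105, 78), (300, 140, 111, 82), (301, 137, 109, 81), (302, 148, 117, 87), (303, 193, 153, 112), (304, 223, 178, 128), (305, 224, 181, 130), (306, 223, 180, 130), (307, 223, 180, 130), (308, 225, 183, 132), (309, 226, 185, 132), (310, 226, 187, 136), (311, 226, 193, 140)]
```

The post's edges lie within about 4 mm of the fit. The foot's bottom edge is at rows 300–301 in the side view, which puts the gap near 13–14 mm, so the wedge is started about 14 mm in and is still loose. Next I shut the fingers and come down behind the thick end.

```bash
python3 -c "
from h import *
goal(.5284,-.2694,.04,-38.2)"
```

```text
[ 0.    0.05 -0.21] [-10.8  -0.3  31.5] t 7.4167
```

Request:
arm_command(series=[0,0,-0.2,-10,0,0,255,0,0,-0.2,-10.5,0,5,255,0,0,-0.2,-10.5,0,10,255,0,0,-0.2,-10.5,0,20,255,0,0,-0.2,-10.5,0,30,255,0,0,-0.2,-10.5,0,36,255,0,0,-0.2,-10.5,0,36,255,0,0,-0.2,-10.5,0,36,255,0,0,-0.2,-10.5,0,36,255,0,0,-0.2,-10.5,0,36,255])

```text
time_s: 8.25
tool_pos: [0.529, -0.2696, 0.0346]
tool_rot: [0.327, 0.945, -0.0, 0.0]
wrist_force: [0.4, 0.0, -0.1]
finger_gap: 0.0
grip_force: 0.0
```

Run:
```python
from h import *
goal(.5284,-.2694,-.001,-38.2)
c=snap('wrist','w5')
d=np.array([np.cos(np.radians(-38.2)),np.sin(np.radians(-38.2))]); n=np.array([-d[1],d[0]]); w=np.array([.5716,-.3034])+.0214*d
for s in(1,-1): print(proj(c,[*(w-.06*d+s*.02*n),.0167]).round())
x0=180; cv2.imwrite('pics/w5c.png',cv2.resize(c['frame'][120:390,140:500,::-1],None,fx=2.2,fy=2.2))
```

```text
[ 0.    0.04 -0.02] [ 0.6 -0.3 35.6] t 8.25
[360. 319.]
[274. 319.]
```

View pics/w5c.png

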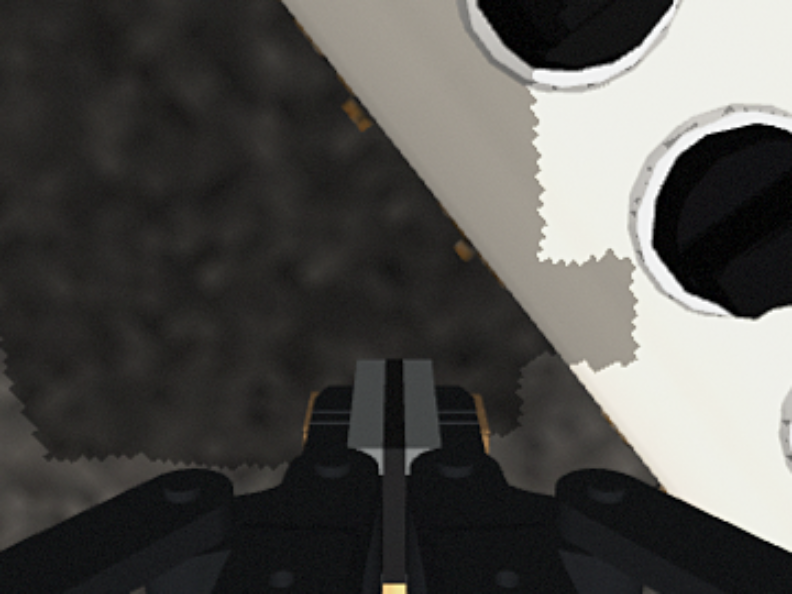

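The wrist view shows the shut fingertips centred just behind the wedge's thick end. Its face spans crop rows 395–440 and columns 305–487, as predicted, and the hob is clear on the right. I'll descend slowly.

Request:
arm_command(series=[0,0,0,0,0,8,255,0,0,0,0,0,16,255,0,0,0,0,0,22,255,0,0,0,0,0,28,255,0,0,0,0,0,33,255,0,0,0,0,0,35,255,0,0,0,0,0,35,255])

```text
time_s: 8.88
tool_pos: [0.5285, -0.2692, -0.0014]
tool_rot: [0.327, 0.945, 0.0, -0.0]
wrist_force: [-0.7, 0.2, -0.1]
finger_gap: 0.001
grip_force: 0.0
```

Request:
arm_command(series=[0,0,0,-2,0,0,255,0,0,0,-4,0,0,255,0,0,0,-6,0,0,255,0,0,0,-8,0,0,255,0,0,0,-10,0,0,255,0,0,0,-12,0,0,255,0,0,0,-14,0,0,255,0,0,0,-14,0,0,255])

```text
time_s: 9.55
tool_pos: [0.5402, -0.2784, -0.0007]
tool_rot: [0.327, 0.945, -0.0, 0.0]
wrist_force: [-0.1, 0.3, -0.1]
finger_gap: -0.002
grip_force: 0.0
```

```bash
cat >> h.py <<'E'
def along():
    o=ctrl.observe(); d=np.array([.786,-.618,0]); n=np.array([.618,.786,0]); e=o['tool_pos']-np.array([.5716,-.3034,0]); F=np.array(o['wrist_force'])
    print('s %.1f mm lat %.1f z %.1f  F along %.1f lat %.1f z %.1f t %.2f'%(e@d*1e3,e@n*1e3,e[2]*1e3,F@d,F@n,F[2],o['time_s']))
E
python3 -c "
from h import *
along()"
```

```text
s -40.1 mm lat 0.2 z -0.7  F along -0.2 lat 0.2 z -0.1 t 9.55
```

Request:
arm_command(series=[0,0,0,-2,0,0,255,0,0,0,-4,0,0,255,0,0,0,-6,0,0,255,0,0,0,-8,0,0,255,0,0,0,-10,0,0,255,0,0,0,-10,0,0,255])

```text
time_s: 10.05
tool_pos: [0.548, -0.2846, -0.0008]
tool_rot: [0.327, 0.945, -0.0, 0.0]
wrist_force: [-0.6, 0.4, -0.4]
finger_gap: 0.0
grip_force: 0.0
```

Run:
```python
from h import *
along()
# wedge rear edge: pale-wood colour outline in wrist and side views
for nm in('wrist','side'):
    c=snap(nm,nm+'6'); f=c['frame'].astype(int); m=((f[:,:,0]>120)&(f[:,:,0]-f[:,:,2]>45)).astype(np.uint8)
    k,l,st,ce=cv2.connectedComponentsWithStats(m)
    for i in np.argsort(-st[1:,4])[:4]+1: print(nm,st[i],ce[i].round())
```

```text
s -30.2 mm lat 0.2 z -0.8  F along -0.7 lat -0.1 z -0.4 t 10.05
wrist [312 386  15  26 325] [319. 399.]
wrist [465 336  10  13  55] [470. 341.]
wrist [484 360   9   7  32] [488. 363.]
wrist [479 344   3   3   3] [480. 345.]
side [ 156  216   95   67 3233] [207. 250.]
side [ 479  399   57   76 2742] [504. 438.]
side [ 472  351   38   49 1192] [488. 376.]
side [218 300  48  26 452] [245. 312.]
```

Request:
arm_command(series=[0,0,0,-1.5,0,0,255,0,0,0,-3,0,0,255,0,0,0,-4.5,0,0,255,0,0,0,-6,0,0,255,0,0,0,-7.5,0,0,255,0,0,0,-9,0,0,255,0,0,0,-9,0,0,255])

```text
time_s: 10.73
tool_pos: [0.555, -0.29, -0.0008]
tool_rot: [0.327, 0.945, -0.0, 0.0]
wrist_force: [-0.4, 1.0, 1.0]
finger_gap: -0.001
grip_force: 0.0
```

```bash
python3 -c "
from h import *
along()"
```

```text
s -21.3 mm lat 0.2 z -0.8  F along -1.0 lat 0.5 z 1.0 t 10.73
```

Request:
arm_command(series=[0,0,0,-1,0,0,255,0,0,0,-2,0,0,255,0,0,0,-3,0,0,255,0,0,0,-4,0,0,255,0,0,0,-5,0,0,255,0,0,0,-6,0,0,255])

```text
time_s: 11.23
tool_pos: [0.5595, -0.2936, -0.0007]
tool_rot: [0.327, 0.945, -0.0, 0.0]
wrist_force: [-0.3, 0.9, -0.7]
finger_gap: -0.001
grip_force: 0.3
```

```bash
python3 -c "
from h import *
along()"
```

```text
s -15.6 mm lat 0.2 z -0.7  F along -0.8 lat 0.5 z -0.7 t 11.23
```

Request:
arm_command(series=[0,0,0,-1,0,0,255,0,0,0,-2,0,0,255,0,0,0,-3,0,0,255,0,0,0,-4,0,0,255,0,0,0,-5,0,0,255])

```text
time_s: 11.65
tool_pos: [0.5631, -0.2964, -0.0008]
tool_rot: [0.327, 0.945, 0.0, -0.0]
wrist_force: [-5.1, 3.8, 4.6]
finger_gap: -0.002
grip_force: 3.3
```

```bash
python3 -c "
from h import *
along()"
```

```text
s -11.0 mm lat 0.2 z -0.8  F along -6.4 lat -0.2 z 4.6 t 11.65
```

Resistance has begun at 6.4 N, so I continue in tiny steps.

Request:
arm_command(series=[0,0,0,-0.3,0,0,255,0,0,0,-0.3,0,0,255])

```text
time_s: 11.82
tool_pos: [0.5631, -0.2964, -0.0008]
tool_rot: [0.327, 0.945, 0.0, -0.001]
wrist_force: [-3.6, 3.2, 4.3]
finger_gap: 0.002
grip_force: 2.4
```

```bash
python3 -c "
from h import *
along()"
```

```text
s -11.0 mm lat 0.2 z -0.8  F along -4.8 lat 0.3 z 4.3 t 11.82
```

Request:
arm_command(series=[0,0,0,-0.5,0,0,255,0,0,0,-0.5,0,0,255])

```text
time_s: 11.98
tool_pos: [0.5632, -0.2965, -0.0009]
tool_rot: [0.327, 0.945, 0.0, -0.001]
wrist_force: [-5.2, 4.7, 4.7]
finger_gap: -0.0
grip_force: 3.5
```

```bash
python3 -c "
from h import *
along()"
```

```text
s -10.9 mm lat 0.3 z -0.9  F along -7.0 lat 0.5 z 4.7 t 11.98
```

Request:
arm_command(series=[0,0,0,-0.4,0,0,255,0,0,0,-0.8,0,0,255,0,0,0,-0.8,0,0,255])

```text
time_s: 12.23
tool_pos: [0.5634, -0.2966, -0.0009]
tool_rot: [0.327, 0.945, 0.0, -0.001]
wrist_force: [-8.8, 6.4, 8.2]
finger_gap: 0.004
grip_force: 5.2
```

```bash
python3 -c "
from h import *
along()"
```

```text
s -10.7 mm lat 0.3 z -0.9  F along -10.8 lat -0.4 z 8.2 t 12.23
```

10.8 N with no further travel means it has seated. I'll back straight off and then rise.

Request:
arm_command(series=[0,0,0,1,0,0,255,0,0,0,3,0,0,255,0,0,0,8,0,0,255,0,0,0,14,0,0,255,0,0,0,18,0,-5,255,0,0,0,20,0,-20,255,0,0,0,20,0,-50,255,0,0,0,20,0,-85,255,0,0,0,20,0,-120,255,0,0,0,20,0,-120,255])

```text
time_s: 13.07
tool_pos: [0.5509, -0.2865, 0.1262]
tool_rot: [0.327, 0.945, -0.001, 0.004]
wrist_force: [0.1, 0.2, 0.2]
finger_gap: -0.001
grip_force: 0.0
```

Run:
```python
from h import *
along()
c=snap('side','s7'); a=load('side6')
d=np.array([.786,-.618]); n=np.array([.618,.786])
f=c['frame'].astype(int); m=((f[:,:,0]>140)&(f[:,:,0]-f[:,:,2]>55)).astype(np.uint8); m[:285]=0;m[:, :200]=0;m[:,330:]=0;m[345:]=0
k,l,st,ce=cv2.connectedComponentsWithStats(m); i=1+st[1:,4].argmax(); print(st[i],ce[i])
P=np.argwhere(l==i)[:,::-1]; h=cv2.approxPolyDP(cv2.convexHull(P.astype(np.int32)),2,True)[:,0]; print(h.tolist())
# expected: thick end contacts finger at s=-10.7+11
for off in (0,8,11):
    e=np.array([.5716,-.3034])+(-.0107+off/1e3)*d
    print(off,[proj(c,[*(e+s*.02*n),z]).round(1).tolist() for s in(1,-1) for z in(.0167,-.0043)])
```

```text
s -26.7 mm lat 0.5 z 126.2  F along -0.1 lat 0.2 z 0.2 t 13.07
[228 298  45  23 530] [250.6754717  308.37358491]
[[272, 310], [253, 320], [228, 305], [250, 298]]
0 [[259.1, 321.9], [259.5, 333.0], [279.2, 312.1], [279.3, 322.9]]
8 [[255.9, 319.7], [256.4, 330.7], [276.0, 309.9], [276.2, 320.7]]
11 [[254.8, 318.8], [255.2, 329.8], [274.8, 309.1], [275.0, 319.9]]
```

```bash
python3 -c "
from h import *
print(np.abs(ctrl.observe()['qvel']).max()); print(ctrl.job_done())"
```

```text
0.07551071729250432
the job is handed in; nothing more can be done
None
```

The wedge is in under the short (+y) front foot, tapped straight until it stopped at about 11 N of push. I then let go, backed the arm clear and handed the job in at about 13 s. `job_done()` gave no verdict, and I had no direct reading of how hard the wedge presses on the foot after release.

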